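Pin back the sprung row follower and load a row of control vials

TASK

Load the vial bay: take the quick-release pin from its grey block, put it through the hole in the tail of the sprung follower arm, use it to swing the arm back against its spring, and feel for the hole in the dark keeper underneath until the pin drops fully home and the arm stays back by itself. Then take the pusher and slide all four vials together, as one row against its straight blade, up the cleared lane until every one stands against the end stop, and let go of the pusher. Never touch the vials with the gripper, keep them upright, and leave the other things on the bench alone.

Things in the scene. Friction and masses are not known exactly. Their poses are not given: they have to be found in the camera images.
- bay: Vial loading bay, fixed: white base, flat steel deck 270 mm (x) by 415 mm (y), its surface 30 mm above the bench. Origin on the bench, 115 mm from its -x edge, 235 mm from its -y edge. y runs along the lane towards the end stop, x from the lane towards the follower's pivot. The open apron, where the vials start, spans y -235 to -82 mm. From y 190 mm stands a white housing, 130 mm high.
- lane_end (a point): Foot of the end stop's face, on the deck, on the lane's centre line (-45, 110 mm in the bay). Axes as the bay: push the vials along +y up to it. The stop is 26 mm high. The lane runs back 160 mm from it between rails 12 mm high and 104 mm apart, then its mouth flares out by 16 mm a side over 32 mm to the open apron.
- pivot (a point): Foot of the follower's pivot post, on the deck. Round it is clamped the keeper: a dark steel quadrant, flat top 18 mm above the deck and 2 mm under the arm's tail all along the tail's path, with one round hole 10 mm wide, 18 mm deep, 75 mm from the pivot. The keeper is set by hand: its hole meets the arm's at some joint angle from 1.36 to 1.56 rad, to be found by feel.
- follower (a joint): Angle of the sprung follower arm, rad: 0 at rest, its 135 mm arm (rubber roller at the tip) straight across the lane. Grows counter-clockwise from above as the arm swings towards the apron and out of the lane; stop at 1.80. The lane is clear above 1.34. A torsion spring drives it back to 0 (2 N at the hole at rest, 5 N when back); rubbing in the hole can hold up a pin pressed down with less than about 6 N.
- tail_hole (a point): Centre of the round hole, 10 mm wide, in the follower's tail, on the tail's upper face 28 mm above the deck (tail 8 mm thick), 75 mm from the pivot. Moves with the arm; at rest it lies 45 degrees clockwise (from above) of the bay's +x as seen from the pivot. A pin put through it rests on the keeper with its tip 10 mm below this point until the two holes meet, then drops 16 mm more.
- pin_knob (a point): Centre of the pin's black knob, 22 mm in diameter, 28 mm high: grip it here. Below it a collar 13 mm wide, 10 mm high, then a shank 8 mm wide, 26 mm long, end tapered over 4 mm; the tip is 50 mm below this point. z along the pin, up. About 60 g. Starts upright in a fixed grey block 52 mm square, 30 mm high, shank in a loose hole, collar on top. Home, the collar rests on the tail and this point is 82 mm above the bench.
- pusher_grip (a point): Grip point in the pusher's black grip block (20 mm wide in x, 46 mm long in y, 40 mm high), 27 mm above the pusher's flat underside. Its straight aluminium blade (92 mm in x, 8 mm thick, 24 mm high) crosses the front of the block; the pushing face looks to +y, 29 mm ahead of this point. The block reaches 25 mm behind it. About 120 g. Starts standing on the bench.
- vial1_mid (a point): Centre of one of four like control vials: amber glass, grey cap, 22 mm in diameter, 34 mm high, about 22 g. They start upright on the bay's apron before the lane, about 25 mm apart across it, at different distances from the mouth (bay y -135 to -90 mm).
- vial2_mid (a point): Centre of one of four like control vials: amber glass, grey cap, 22 mm in diameter, 34 mm high, about 22 g. They start upright on the bay's apron before the lane, about 25 mm apart across it, at different distances from the mouth (bay y -135 to -90 mm).
- vial3_mid (a point): Centre of one of four like control vials: amber glass, grey cap, 22 mm in diameter, 34 mm high, about 22 g. They start upright on the bay's apron before the lane, about 25 mm apart across it, at different distances from the mouth (bay y -135 to -90 mm).
- vial4_mid (a point): Centre of one of four like control vials: amber glass, grey cap, 22 mm in diameter, 34 mm high, about 22 g. They start upright on the bay's apron before the lane, about 25 mm apart across it, at different distances from the mouth (bay y -135 to -90 mm).
- dropper: Bystander, to be left alone: the dropper bottle on the bay. Origin at the centre of its underside.
- specimen_jar: Bystander, to be left alone: the specimen jar. Origin at the centre of its underside.
- marker: Bystander, to be left alone: the marker pen. Origin at the centre of its underside.
- beaker: Bystander, to be left alone: the beaker. Origin at the centre of its underside.
- dish: Bystander, to be left alone: the small dish. Origin at the centre of its underside.
Things that resemble listed ones, but are neither listed nor needed, are in the scene too. Leave any red look-alike of the part that bears pusher_grip alone.

How it is judged:
By the outcome, as a careful person would: the job done as asked, in the order asked, and still so for the second after the job is handed in, with the robot touching nothing.
It also fails if it takes over 72 s, if anything falls off the work surface, if the arm or the gripper's body presses on something with over 40 N, if the wrist force passes 120 N, or if a joint passes its speed limit or range.

ROBOT

A 6-joint arm with a two-finger parallel gripper is mounted at the origin on the work surface. World frame = base frame: x ahead of the robot, y to its left, z up, the work surface at z = 0. Lengths are in m, angles in rad, forces in N, time in s.
With the tool pointing down it reaches from about 0.275 to 0.825 m from the base axis. Payload 5.2 kg.
Tool frame: the origin (TCP) lies between the finger pads; the fingertips stand 14 mm ahead of it and the grasp point (between the pads) lies 5 mm behind it (env.tips_ahead is the distance from the TCP to the fingertips, in m); z points along the fingers, x is the direction in which the jaws open and shut, and the axes are right-handed (so a half turn about z gives the same grasp; the last joint's range is limited). The gripper opens to 93 mm and grips with 3 to 60 N. Pads are 15 mm wide; open, the fingers measure 128 mm over their backs; the gripper's body (75 mm by 188 mm) begins 65 mm behind the grasp point.
Start: joints at [-1.447, 0.259, 1.535, -0, 1.348, -0.203], TCP at [0.177, -0.521, 0.233] pointing down, gripper open.
Joint ranges: [-3.14, 3.14], [-0.91, 2.08], [0.19, 2.58], [-1.22, 4.36], [0.22, 2.71], [-3.12, 3.12]. Speed limits (rad/s): [2.57, 2.57, 3.14, 3.14, 3.14, 3.14].

INTERFACE

Orientations are given as [roll, pitch, yaw] about the fixed x, y, z axes, in that order (R = Rz(yaw) Ry(pitch) Rx(roll)).
In Python, from station import env, claw, solver, vision, order, monitor gives the robot as it stands. Calls block until the motion is done:
- env.movep(position, orientation): joint-space move of the TCP to a pose.
- env.line_to(position, vel=0.15, rot=None, threshold=None): straight line of the TCP; rot=None keeps the orientation; vel is the mean speed in m/s. With threshold (N) it stops when the force on the tool has changed by that much, and returns True; else False.
- env.goto_joints(angles): joint-space move.
- claw.move_gripper(opening): finger opening in m; the grip force is fixed at half the most; returns when the fingers have stopped.
- env.pause(seconds).
- solver.ik(position, orientation): joint angles nearest the present ones, or None.
- vision.camera(name): name is "side" or "top"; returns (picture, depth): 420x560x3 uint8, red, green, blue; 420x560 float32, m along the optical axis (not along the pixel's ray), 0 where there is no reading.
- vision.camera_info(name): a dict with "K" (3x3 intrinsics, pixels), "k1" (the pictures are not rectified: a ray, as slopes to the right and down, at radius r is drawn at 1 + k1 r^2 times it, then the intrinsics apply), "R" (3x3) and "t" (3): a world point X has camera coordinates R X + t. Camera axes: x right, y down, z forward; pixel columns grow to the right and rows downward; lengths in m; the calibration is good to about 2 mm. A picture is of the moment at which its call begins. camera_info takes no time and is no camera call.
A pose or a line that the arm cannot do raises env.MotionError and nothing moves.
- order.close_job(): hands the job in, once; it reports no verdict.
Readings, each from a call of its own:
- monitor.get_t(): time.
- monitor.get_joint_positions(): joint angles.
- monitor.get_qd(): joint speeds.
- monitor.get_effort(): joint torques, N m.
- monitor.get_position(): TCP position.
- monitor.get_orientation(): TCP orientation.
- monitor.get_ft_force(): force on the tool from outside, world axes, zero at the start.
- monitor.get_ft_torque(): the same for the moment, N m.
- monitor.get_opening(): finger opening in m.
Only numpy, scipy, OpenCV 4.12 (cv2) and the standard library are available. Lean on these libraries where they do the work, as an engineer would, in place of code of your own. Each camera call takes 0.05 s, during which the arm holds its last target. There are 200 camera calls.

## Working session

There is one attempt and no reset: what is moved stays moved. The work goes in short steps, each a Python script; the robot and the scene stay as the last script left them, time stands still between calls to the robot, and variables do not carry over. Pictures are saved under pics/ and viewed, about 8 in all and at most 12, crops included, and the job is handed in when it is done.

```bash
mkdir -p pics; ls; python3 - <<'E'
from station import env,vision,monitor
import cv2,numpy as np
for n in("top","side"):
    p,d=vision.camera(n); cv2.imwrite(f"pics/{n}0.png",p[:,:,::-1]); np.save(f"pics/{n}0d.npy",d); print(n,vision.camera_info(n))
print(monitor.get_t(),env.tips_ahead,monitor.get_orientation())
E
```

```text
pics
top {'K': array([[400.3757802 ,   0.        , 268.36301852],
       [  0.        , 400.3757802 , 205.7755297 ],
       [  0.        ,   0.        ,   1.        ]]), 'k1': -0.04802422093869163, 'R': array([[ 0.00373467, -0.99992893,  0.01132182],
       [-0.98371019, -0.00570844, -0.17967101],
       [ 0.17972287, -0.01046637, -0.9836616 ]]), 't': array([-0.16272308,  0.54809671,  1.06973952])}
side {'K': array([[532.45021858,   0.        , 268.2204547 ],
       [  0.        , 532.45021858, 213.77227599],
       [  0.        ,   0.        ,   1.        ]]), 'k1': -0.024747970448306945, 'R': array([[ 0.82253788, -0.56865218,  0.00813192],
       [-0.28959098, -0.43110503, -0.85456744],
       [ 0.48945735,  0.70055916, -0.51927676]]), 't': array([-0.53607482,  0.13384569,  1.02923561])}
0.1 0.014 [-3.14130272e+00  1.57832712e-03 -1.24403089e+00]
```

View pics/top0.png

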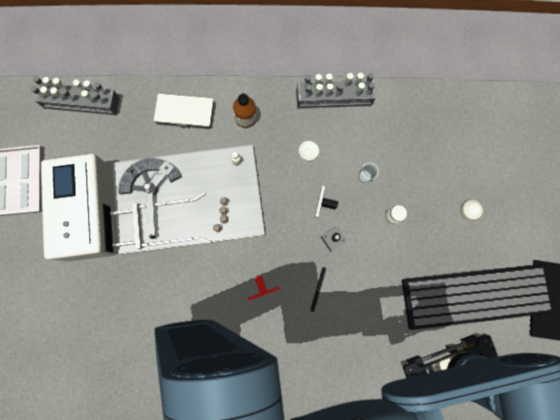

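View pics/side0.png

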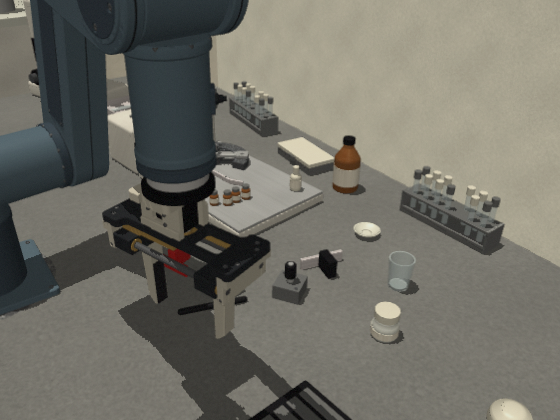

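Top view: the bay is at left (deck ~(110-265,145-250)) with the housing at (72,205), the pivot near (150,187) and the follower across the lane. The vials are at (217-225,200-228) and the dropper is on the deck at (237,158). Candidates: pin knob (336,238) in the grey block, with the marker's black bar at (318,290) as the other dark thing. Pusher (328,203) has an aluminium blade; the red look-alike is at (263,288). I choose (336,238) and (328,203) and check them in a close crop.

```bash
cat > h.py <<'E'
import numpy as np,cv2
from station import env,claw,solver,vision,order,monitor
def ray(n,u,v):
    c=vision.camera_info(n);K=c["K"]
    D=np.array([c["k1"],0,0,0.])
    # r drawn = r(1+k1 r^2): the OpenCV radial model
    x,y=cv2.undistortPoints(np.array([[[u,v]]],float),K,D)[0,0]
    return -c["R"].T@c["t"], c["R"].T@np.array([x,y,1.])
def at(n,u,v,z):
    o,d=ray(n,u,v); return o+d*(z-o[2])/d[2]
def proj(n,X):
    c=vision.camera_info(n)
    p,_=cv2.projectPoints(np.atleast_2d(np.array(X,float)),cv2.Rodrigues(c["R"])[0],c["t"],c["K"],np.array([c["k1"],0,0,0.]))
    return p[:,0]
def snap(n,f=None):
    p,d=vision.camera(n)
    if f: cv2.imwrite(f"pics/{f}.png",p[:,:,::-1])
    return p,d
E
python3 - <<'E'
import cv2,numpy as np
p=cv2.imread("pics/top0.png")
a=cv2.resize(p[140:265,95:275],None,fx=4,fy=4,interpolation=cv2.INTER_CUBIC)
b=cv2.resize(p[180:255,300:360],None,fx=5,fy=5,interpolation=cv2.INTER_CUBIC)
cv2.imwrite("pics/c1.png",a);cv2.imwrite("pics/c2.png",b)
E
```

```text
(no output)
```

View pics/c1.png

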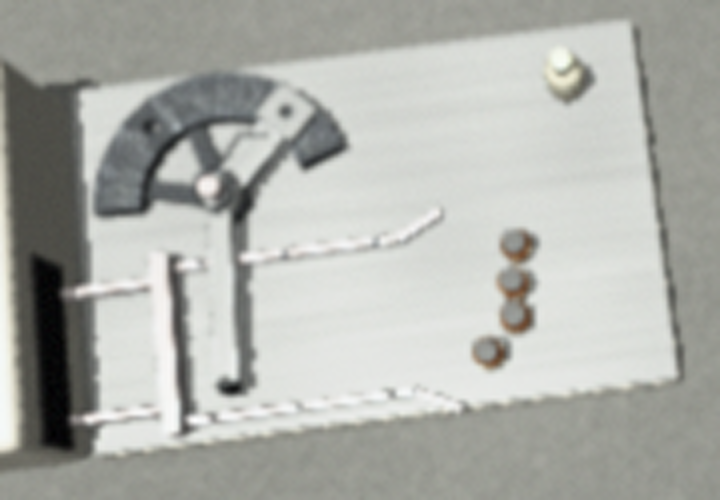

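View pics/c2.png

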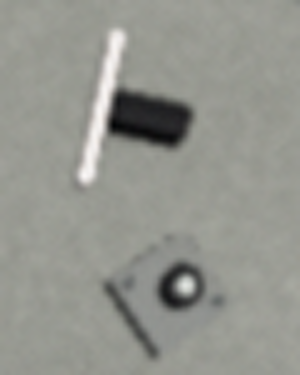

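```bash
python3 - <<'E'
from h import *
f=lambda x,y,s,ox,oy:((x+.5)/s-.5+ox,(y+.5)/s-.5+oy)
A=lambda x,y,z:at("top",*f(x,y,4,95,140),z)
B=lambda x,y,z:at("top",*f(x,y,5,300,180),z)
TR=A(632,20,.03);BR=A(680,378,.03)
print("TR",TR,"BR",BR,np.linalg.norm(TR-BR))
ex=(TR-BR)/np.linalg.norm(TR-BR); 
T2=A(88,86,.03);print("top edge",T2); B2=A(100,456,.03);print("bot",B2)
for a,b in((TR,BR),):print("yaw x",np.arctan2(-(a-b)[0]*0+(a-b)[1],(a-b)[0]))
for a,b in((T2,TR),(B2,BR)):
    d=a-b;print("yaw from y",np.arctan2(-d[0],d[1]))
th=A(287,112,.058);kh=A(153,127,.048);print("tail",th,"keeper",kh)
for z in(.058,.066,.075):print("pivot",z,A(210,184,z))
for v in((517,243),(514,281),(516,316),(489,351)):print("vial",A(*v,.064))
print("knob",B(181,286,.068))
print("block centre",B(151,118,.040),"blade",B(117,35,.024),B(85,182,.024))
print("blk corners",[B(*c,.030) for c in((108,284),(155,357),(183,235))])
print("dropper",A(563,60,.07))
from scipy.spatial.transform import Rotation
E
```

```text
TR [ 0.73476597 -0.11346513  0.03      ] BR [ 0.47145732 -0.15011316  0.03      ] 0.26584680218360557
top edge [0.68255899 0.28316065 0.03      ]
bot [0.41410618 0.25536748 0.03      ]
yaw x 0.13829434608210772
yaw from y 0.13087541745487424
yaw from y 0.14050789205964978
tail [0.65559929 0.12905641 0.058     ] keeper [0.64693801 0.22711008 0.048     ]
pivot 0.058 [0.60305379 0.18065263 0.058     ]
pivot 0.066 [0.60118616 0.17824777 0.066     ]
pivot 0.075 [0.59908507 0.17554231 0.075     ]
vial [ 0.5608984  -0.03671866  0.064     ]
vial [ 0.53419884 -0.03528366  0.064     ]
vial [ 0.50982794 -0.03723695  0.064     ]
vial [ 0.48552953 -0.01933527  0.064     ]
knob [ 0.4608037  -0.34403113  0.068     ]
block centre [ 0.55923467 -0.33447519  0.04      ] blade [ 0.61113768 -0.31855416  0.024     ] [ 0.52481202 -0.29839027  0.024     ]
blk corners [array([ 0.46574722, -0.30958439,  0.03      ]), array([ 0.42479544, -0.3352442 ,  0.03      ]), array([ 0.49376195, -0.35276595,  0.03      ])]
dropper [ 0.69114535 -0.06649366  0.07      ]
```

The crops confirm the choice: pin with a black knob in the grey block (full-image (336,237)) and the aluminium-bladed pusher (330,203). The keeper hole is also visible at (133,171), which suggests a joint angle of about 1.45. The sizes agree: deck 266 mm vs 270, hole radius 74 mm vs 75. Next I pick the pin, cross-checking the knob in both views.

```bash
python3 - <<'E'
from h import *
def blob(n,u,v,r,thr=60):
    p=cv2.imread(f"pics/{n}0.png").max(2)[v-r:v+r,u-r:u+r]
    k,l,s,c=cv2.connectedComponentsWithStats((p<thr).astype(np.uint8))
    i=1+np.argmax(s[1:,4]);print(n,s[i],c[i]+[u-r,v-r]);return s[i]+np.array([u-r,v-r,0,0,0])
s=blob("side",291,268,12);t=blob("top",336,237,8)
# knob centre: top blob bbox centre on mid height, and the side ray
ct=(t[0]+t[2]/2-.5,t[1]+t[3]/2-.5);cs=(s[0]+s[2]/2-.5,s[1]+s[3]/2-.5)
o1,d1=ray("top",*ct);o2,d2=ray("side",*cs)
A=np.stack([d1,-d2],1);k=np.linalg.lstsq(A,o2-o1,rcond=None)[0]
print("two-view",o1+d1*k[0],o2+d2*k[1],"top@.054",at("top",*ct,.054),"side@.054",at("side",*cs,.054))
E
```

```text
side [  5   6  15  18 167] [290.17365269 271.60479042]
top [ 4  4  6  8 19] [333.73684211 237.36842105]
two-view [ 0.46357987 -0.34380821  0.04928094] [ 0.46462635 -0.34441715  0.04949888] top@.054 [ 0.46308346 -0.34297235  0.054     ] side@.054 [ 0.46098272 -0.34906786  0.054     ]
```

```bash
python3 - <<'E'
from h import *
P=np.pi;x,y=.462,-.346
env.movep([x,y,.13],[P,0,0]); claw.move_gripper(.04)
print(monitor.get_t(),monitor.get_joint_positions())
print(env.line_to([x,y,.052],vel=.12,threshold=15))
print(monitor.get_position(),monitor.get_ft_force())
claw.move_gripper(.0); print("op",monitor.get_opening(),monitor.get_ft_force(),monitor.get_position())
claw.move_gripper(.04)
env.line_to([x,y,.0521],vel=.05,rot=[P,0,-P/2])
claw.move_gripper(.0); print("op",monitor.get_opening(),monitor.get_ft_force(),monitor.get_t())
env.line_to([x,y,.15],vel=.15); print(monitor.get_ft_force(),monitor.get_opening(),monitor.get_t())
E
```

```text
2.4 [-8.35863943e-01  3.92900226e-01  1.60867833e+00 -5.35213046e-06
  1.14007394e+00 -8.35926104e-01]
False
[ 0.46237994 -0.34636638  0.05251611] [0.14767058 0.09085847 0.14886675]
op 0.0213001548139433 [-0.19828289  0.58173447  4.03131672] [ 0.46232723 -0.34635036  0.05268951]
op 0.02128990683622936 [ 0.05284304 -0.61686274  0.08576086] 6.3667
[-0.64844921 -0.14178666 -1.54811069] 0.02124650917915854 7.1667
```

```bash
cat >> h.py <<'E'
P=np.pi
TH=np.array([.656,.129])
E
python3 - <<'E'
from h import *
env.movep([*TH,.18],[P,0,-2.22]); print(monitor.get_t())
env.line_to([*TH,.066+.048],vel=.12)
print(monitor.get_t(),monitor.get_position(),monitor.get_ft_force())
t,_=snap("top","t1");s,_=snap("side","s1")
u,v=proj("side",[*TH,.07])[0].astype(int);print(u,v)
c=cv2.resize(s[v-45:v+45,u-55:u+55],None,fx=5,fy=5,interpolation=cv2.INTER_CUBIC)
u2,v2=proj("top",[*TH,.058])[0].astype(int);print(u2,v2)
d=cv2.resize(t[v2-45:v2+45,u2-25:u2+25],None,fx=5,fy=5,interpolation=cv2.INTER_CUBIC)
cv2.imwrite("pics/c3.png",np.hstack([c,d])[:,:,::-1])
E
```

```text
9.0333
9.7333 [0.65649331 0.12873586 0.11455277] [ 1.06153371 -0.23124761 -0.08415418]
241 148
166 167
```

View pics/c3.png

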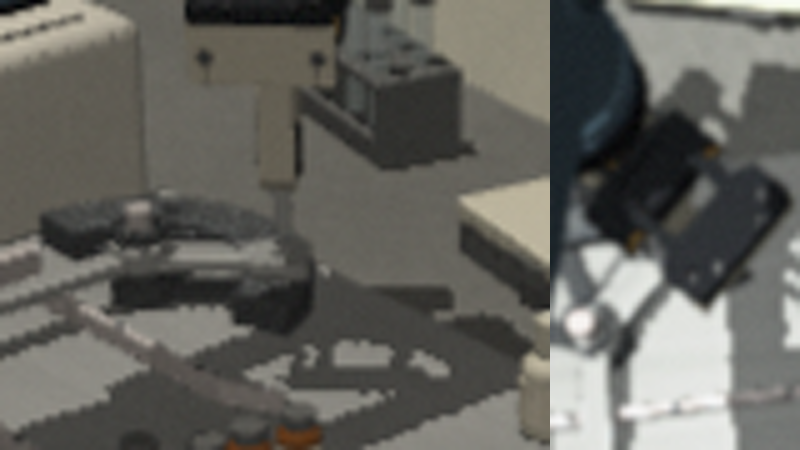

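The crop shows the shank at about (283,220) just above the tail end. The tail hole can't be resolved here, so I'll find it by feel with a small spiral search.

```bash
python3 - <<'E'
from h import *
offs=[(0,0)]+[(.0025*np.cos(a),.0025*np.sin(a)) for a in np.arange(6)*P/3]+[(.0045*np.cos(a),.0045*np.sin(a)) for a in np.arange(12)*P/6]
for o in offs:
    q=TH+o
    env.line_to([*q,.109],vel=.06)
    hit=env.line_to([*q,.0985],vel=.03,threshold=5)
    p=monitor.get_position();f=monitor.get_ft_force();print(np.round(o,4),hit,p.round(4),f.round(1),round(monitor.get_t(),1))
    if p[2]<.1025: break
    if f[2]>30 or monitor.get_t()>20: break
E
```

```text
[0 0] False [0.656  0.1293 0.0981] [ 0.6  2.1 -2.2] 10.6
```

```bash
cat >> h.py <<'E'
YAW=.136; PIV=TH-.075*np.array([np.cos(YAW-P/4),np.sin(YAW-P/4)])
def arc(q,z,vel=.07,dr=0,**k):
    a=q-P/4+YAW; p=PIV+(.075+dr)*np.array([np.cos(a),np.sin(a)])
    h=env.line_to([*p,z],vel=vel,rot=[P,0,a-P/2],**k)
    f=monitor.get_ft_force(); er=np.array([np.cos(a),np.sin(a)]);et=np.array([-er[1],er[0]])
    x=monitor.get_position()
    print(f"q{q:.3f} hit{h} z{x[2]:.4f} r{np.linalg.norm(x[:2]-PIV):.4f} Fr{f[:2]@er:.1f} Ft{f[:2]@et:.1f} Fz{f[2]:.1f} t{monitor.get_t():.1f}")
    return x,f[:2]@er,f[:2]@et,f[2]
E
python3 - <<'E'
from h import *
dr=0
for q in np.linspace(.13,1.35,9):
    x,fr,ft,fz=arc(q,.0985,dr=dr,threshold=20)
    if abs(fr)>12 or abs(ft)>15: break
    if abs(fr)>4: dr+=.0005*np.sign(fr)
E
```

```text
q0.130 hitFalse z0.0982 r0.0749 Fr-0.6 Ft-2.1 Fz-0.5 t10.9
q0.283 hitFalse z0.0983 r0.0750 Fr0.7 Ft-2.0 Fz-1.4 t11.2
q0.435 hitFalse z0.0984 r0.0751 Fr1.0 Ft-3.6 Fz-1.9 t11.5
q0.588 hitFalse z0.0985 r0.0752 Fr2.5 Ft-2.8 Fz-2.4 t11.8
q0.740 hitFalse z0.0986 r0.0752 Fr1.6 Ft-3.2 Fz-3.4 t12.1
q0.893 hitFalse z0.0986 r0.0753 Fr2.7 Ft-3.7 Fz-3.5 t12.5
q1.045 hitFalse z0.0987 r0.0753 Fr2.2 Ft-4.9 Fz-3.0 t12.8
q1.198 hitFalse z0.0987 r0.0753 Fr2.8 Ft-3.9 Fz-3.2 t13.1
q1.350 hitFalse z0.0987 r0.0754 Fr2.9 Ft-5.6 Fz-3.4 t13.4
```

```bash
python3 - <<'E'
from h import *
for q in np.r_[np.arange(1.405,1.59,.015),1.39,1.375,1.36]:
    arc(q,.0978,dr=-.0003,vel=.05)
    x,fr,ft,fz=arc(q,.0905,vel=.03,dr=-.0003,threshold=11)
    if x[2]<.0935: print("dropping");break
    if monitor.get_t()>30: break
E
```

```text
q1.405 hitFalse z0.0986 r0.0754 Fr3.9 Ft-5.3 Fz-1.3 t13.7
q1.405 hitTrue z0.0957 r0.0758 Fr0.2 Ft-1.6 Fz4.1 t13.9
q1.420 hitFalse z0.0980 r0.0750 Fr1.8 Ft-4.9 Fz-0.9 t14.1
q1.420 hitTrue z0.0955 r0.0758 Fr-0.3 Ft0.2 Fz3.8 t14.4
q1.435 hitFalse z0.0979 r0.0750 Fr3.1 Ft-5.4 Fz-1.5 t14.6
q1.435 hitTrue z0.0949 r0.0757 Fr0.2 Ft-0.9 Fz2.2 t14.9
q1.450 hitFalse z0.0978 r0.0750 Fr2.5 Ft-4.4 Fz-1.0 t15.1
q1.450 hitTrue z0.0914 r0.0758 Fr0.7 Ft-0.3 Fz0.7 t15.4
dropping
```

```bash
python3 - <<'E'
from h import *
for q in(1.455,1.46,1.45,1.465,1.445):
    x,fr,ft,fz=arc(q,monitor.get_position()[2],vel=.03,dr=0)
    x,fr,ft,fz=arc(q,.0785,vel=.03,dr=0,threshold=14)
    if x[2]<.0812: print("home");break
E
```

```text
q1.455 hitFalse z0.0914 r0.0755 Fr3.4 Ft-2.5 Fz-0.4 t15.7
q1.455 hitTrue z0.0799 r0.0758 Fr-0.4 Ft0.3 Fz4.1 t16.1
home
```

```bash
python3 - <<'E'
from h import *
claw.move_gripper(.045); x=monitor.get_position()
env.line_to([x[0],x[1],.19],vel=.15); print(monitor.get_t(),monitor.get_ft_force())
env.movep([.561,-.333,.13],[P,0,-.23]); print(monitor.get_t())
t,_=snap("top","t2"); s,_=snap("side","s2")
a=cv2.resize(t[140:265,95:275],None,fx=3,fy=3,interpolation=cv2.INTER_CUBIC)
b=cv2.resize(s[110:235,130:340],None,fx=2.57,fy=3,interpolation=cv2.INTER_CUBIC)[:, :540]
b=b if b.shape[1]==540 else cv2.resize(b,(540,375))
cv2.imwrite("pics/c4.png",cv2.resize(np.vstack([a[:300],b[:300]]),None,fx=1,fy=1)[:,:,::-1])
E
```

```text
17.625 [ 0.70208143  0.91616551 -0.42897263]
19.6833
```

View pics/c4.png

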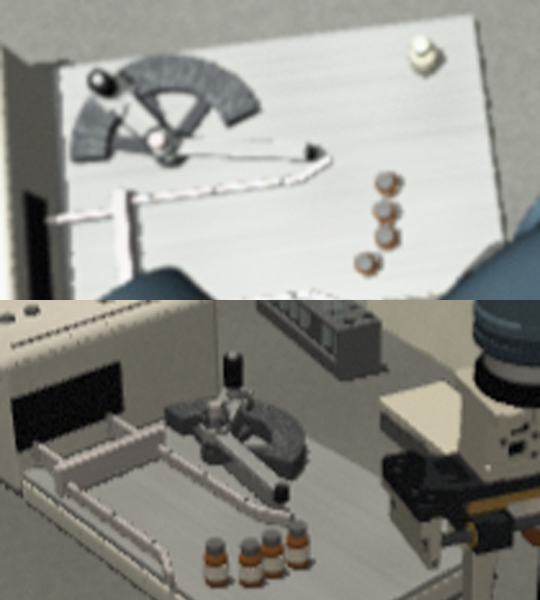

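The pin stays in the tail (crop knob (101,80)) and the arm stays back with its roller at (315,152), outside the lane. The vials are upright and undisturbed. Next, the pusher.

```bash
python3 - <<'E'
from h import *
print(env.line_to([.561,-.333,.023],vel=.12,threshold=12),monitor.get_position())
claw.move_gripper(0); print(monitor.get_opening(),monitor.get_ft_force(),monitor.get_t())
env.line_to([.561,-.333,.10],vel=.12); print(monitor.get_ft_force(),monitor.get_opening(),monitor.get_t())
O=np.array([.551,.098]);c,s=np.cos(YAW),np.sin(YAW)
g=O+np.array([[c,-s],[s,c]])@[-.045,-.190]; print(g)
env.movep([*g,.11],[P,0,YAW]); print(monitor.get_t(),monitor.get_position())
t,_=snap("top","t3"); si,_=snap("side","s3")
u,v=proj("side",[*g,.1])[0].astype(int);print(u,v,proj("top",[*g,.1]))
u=min(max(u,100),460);v=min(max(v,75),345)
cv2.imwrite("pics/c5.png",cv2.resize(si[v-75:v+75,u-100:u+100],None,fx=4,fy=4,interpolation=cv2.INTER_CUBIC)[:,:,::-1])
E
```

```text
False [ 0.5615763  -0.3334687   0.02386185]
0.019593059057638005 [0.56439059 0.71924092 3.18433075] 21.35
[-0.31644324  0.25687878 -2.56845545] 0.019849194849597858 22.1417
[ 0.53217594 -0.09634674]
23.0833 [ 0.53297233 -0.09749417  0.11009984]
248 184 [[244.65118646 208.46393438]]
```

View pics/c5.png

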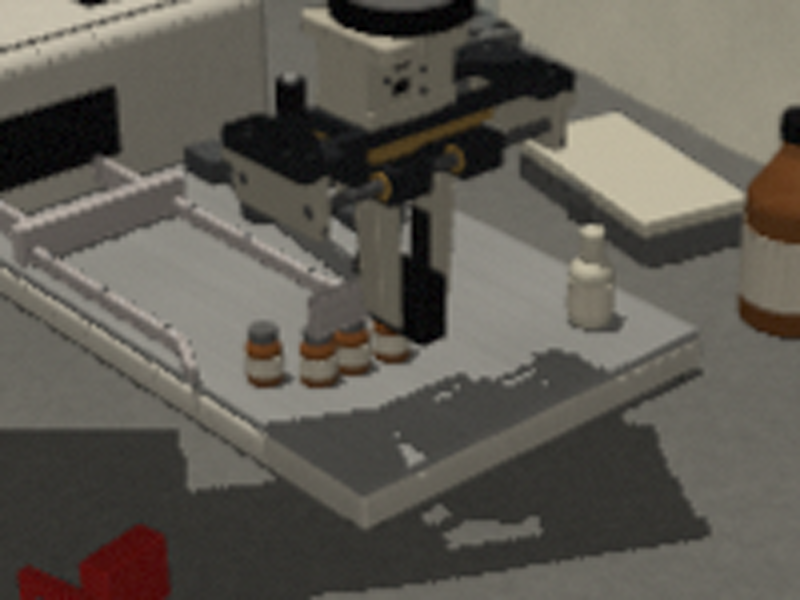

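```bash
python3 - <<'E'
from h import *
O=np.array([.551,.098]);c,s=np.cos(YAW),np.sin(YAW);R=np.array([[c,-s],[s,c]])
f=lambda x,y:((x+.5)/4-.5+95,(y+.5)/4-.5+140)
def b(x,y,z): return (R.T@(at("top",*f(x,y),z)[:2]-O)).round(4)
print("up",b(250,258,.042),b(390,238,.042),"low",b(200,418,.042),b(410,392,.042))
print("stop top front",b(175,258,.056),b(183,428,.056))
print("pivot",(R.T@(PIV-O)).round(4))
d=np.load("pics/top0d.npy")
g=O+R@[-.045,-.193]
for z in(.054,):
    h=env.line_to([*g,.0545],vel=.08,rot=[P,0,YAW]); print(monitor.get_position(),monitor.get_ft_force())
    h=env.line_to([*g,.046],vel=.02,threshold=4); print(h,monitor.get_position(),monitor.get_ft_force(),monitor.get_t())
E
```

```text
up [0.0099 0.0551] [ 0.0114 -0.0445] low [-0.0982  0.0991] [-0.0991 -0.0476]
stop top front [0.0136 0.1038] [-0.1053  0.1073]
pivot [0.0552 0.0695]
[ 0.53271099 -0.09947181  0.05434528] [ 0.64695374 -0.53709357 -1.50547229]
True [ 0.53305431 -0.09950512  0.05346013] [0.60090707 0.03993694 3.90981839] 24.2583
```

```bash
python3 - <<'E'
from h import *
O=np.array([.551,.098]);c,s=np.cos(YAW),np.sin(YAW);R=np.array([[c,-s],[s,c]])
env.line_to([*(O+R@[-.0445,-.193]),.0546],vel=.02)
for y in(-.06,.04):
    h=env.line_to([*(O+R@[-.0445,y]),.0546],vel=.04,threshold=8); p=monitor.get_position()
    print(h,(R.T@(p[:2]-O)).round(4),p[2],(R.T@monitor.get_ft_force()[:2]).round(2),monitor.get_ft_force()[2],monitor.get_t())
    if h: break
t,_=snap("top","t4"); si,_=snap("side","s4")
u,v=proj("side",[*(O+R@[-.045,.09]),.05])[0].astype(int)
a=cv2.resize(si[v-50:v+50,u-65:u+65],None,fx=4,fy=4,interpolation=cv2.INTER_CUBIC)
b=cv2.resize(t[175:255,110:180],(350,400),interpolation=cv2.INTER_CUBIC)[:,:280]
cv2.imwrite("pics/c6.png",np.hstack([a,b])[:,:,::-1])
E
```

```text
False [-0.0445 -0.0601] 0.054597870642317706 [-0.04 -0.72] -1.3164433380473732 28.0083
False [-0.0445  0.0399] 0.05456872409484668 [0.43 0.14] -1.3855975207135902 30.6583
```

View pics/c6.png

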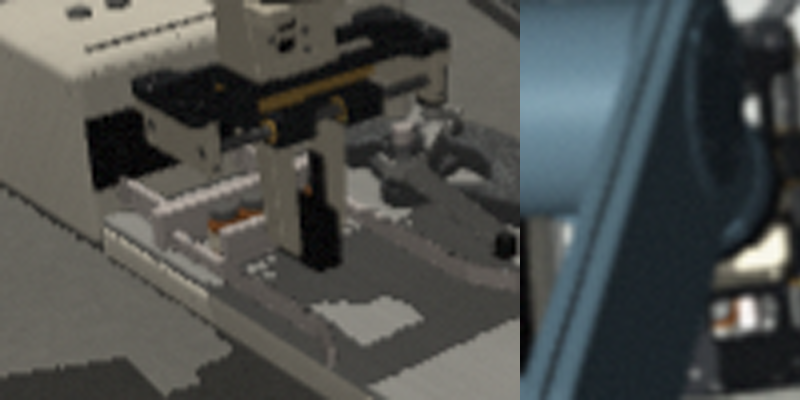

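The vials are ahead of the blade (amber at (235,220)) between blade and stop. Last ~19 mm slowly, until the stop is felt.

```bash
python3 - <<'E'
from h import *
O=np.array([.551,.098]);c,s=np.cos(YAW),np.sin(YAW);R=np.array([[c,-s],[s,c]])
def rep(h):
    p=monitor.get_position();print(h,(R.T@(p[:2]-O)).round(4),p[2].round(4),(R.T@monitor.get_ft_force()[:2]).round(2),monitor.get_t());return R.T@(p[:2]-O)
h=env.line_to([*(O+R@[-.0445,.072]),.0546],vel=.02,threshold=5); b=rep(h)
E
```

```text
True [-0.0448  0.0585] 0.0543 [ 0.29 -2.3 ] 31.7333
```

```bash
python3 - <<'E'
from h import *
O=np.array([.551,.098]);c,s=np.cos(YAW),np.sin(YAW);R=np.array([[c,-s],[s,c]])
def rep(h):
    p=monitor.get_position();print(h,(R.T@(p[:2]-O)).round(4),p[2].round(4),(R.T@monitor.get_ft_force()[:2]).round(2),monitor.get_ft_force()[2].round(2),monitor.get_t());return R.T@(p[:2]-O)
b=rep(env.line_to([*(O+R@[-.0445,.066]),.0546],vel=.01,threshold=5))
p=monitor.get_position(); rep(env.line_to([p[0],p[1],.050],vel=.02,threshold=3))
claw.move_gripper(.04); rep(0)
p=monitor.get_position(); env.line_to([p[0],p[1],.16],vel=.12); rep(0)
env.movep([.45,-.30,.30],[P,0,-.5]); rep(0)
t,_=snap("top","t5"); si,_=snap("side","s5")
u,v=proj("side",[*(O+R@[-.02,.08]),.05])[0].astype(int)
a=cv2.resize(si[v-50:v+50,u-50:u+50],None,fx=4,fy=4,interpolation=cv2.INTER_CUBIC)
b=cv2.resize(t[150:250,100:200],None,fx=4,fy=4,interpolation=cv2.INTER_CUBIC)
cv2.imwrite("pics/c7.png",np.hstack([a,b])[:,:,::-1])
E
```

```text
True [-0.0453  0.0585] 0.0537 [ 1.02 -1.71] 0.9 32.05
True [-0.0453  0.0584] 0.0532 [-0.28 -0.75] 3.9 32.2583
0 [-0.0457  0.0581] 0.0527 [ 0.71 -0.58] 0.14 32.825
0 [-0.0463  0.0582] 0.1592 [ 0.65 -0.28] -0.55 33.8667
0 [-0.1536 -0.3797] 0.2996 [ 0.7  -0.62] -0.46 35.5917
```

View pics/c7.png

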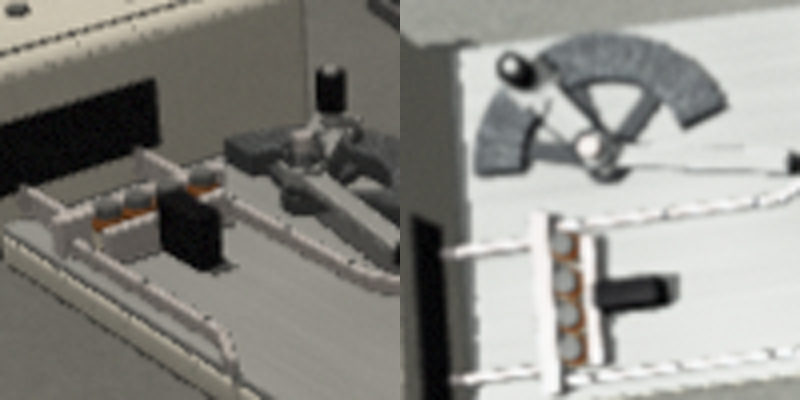

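All four caps, (562,245) to (572,347), lie in one straight row between the stop and the blade. The pusher stands free on the deck and the pin is home. Handing in.

```bash
python3 -c "
from h import *
order.close_job(); print(monitor.get_t())"
```

```text
the job is handed in; nothing more can be done
the job is handed in; nothing more can be done
```

The vial bay is loaded and the job is handed in. Robot time was about 36 s of the 72 s allowed.

- **Pin and arm:** I took the pin from the block and put it through the tail hole, which it entered at the first try. I swung the arm back and pressed for the keeper hole, which I found at about 1.45 rad, agreeing with the camera estimate. The pin dropped home with the knob at 82 mm. The arm stayed back after I let go and still did in the last pictures.
- **Vials:** I pushed all four up the lane with the pusher. They met firm resistance with the grip at bay y 58.5 mm, against 59 mm expected for full contact, and a second push did not move them. I then let go of the pusher and drew clear.
- **Last checks:** The final views show the four vials upright in one row between the stop and the blade. I knocked nothing over, the gripper did not touch the vials, and no check failed.
- **Limits of the checks:** The top view resolves only about 2.5 mm per pixel, so contact of each vial with the stop rests on the felt resistance and the straight row. I did not re-measure the other things on the bench one by one at the end.

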